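# Load the jar mill

## Task

Load the jar mill without picking anything up: with the fingertips, slowly push the white milling jar up the ramp, never letting it roll back or run away, until it drops over the front roller and lies at rest between the two rollers. Then gently push the orange-gripped keeper bar over from behind so that it swings down fully in front of the jar. Only push, never pinch or lift, leave the other things on the bench where they are, and finish with the hand clear.

Things in the scene. Friction and masses are not known exactly. Their poses are not given: they have to be found in the camera images.
- mill: Jar mill fixed to the bench: grey frame, white motor housing. Origin on the bench midway between the two rollers; x level, the way the ramp climbs; y along the rollers; z up. End plates at y = +-68 to 76 mm, x = -52 to 80 mm, up to z = 72 mm; end stops on them leave 124 mm for the jar. Housing at y = -78 to -150 mm, x = -42 to 78 mm, up to z = 53 mm (its knob 64 mm).
- front_roller (a point): Middle of the front roller's axis, mill x = -29 mm, z = 24 mm; the rear roller's is at x = +29 mm. Both turn freely and carry rubber tyres of radius 14 mm, so their tops are at z = 38 mm. Once the jar's axis is past the front roller's, it drops about 8 mm into the seat by itself.
- ramp: Aluminium loading ramp of the mill, 130 mm wide, 10 degrees steep. Origin at its foot, mid-width, on the surface the jar rolls on (two rubber runners at y = +-27 mm); x up the slope, y along the rollers, z square to the slope. At x = 0 a lip 12 mm high, 3 mm thick. It ends at x = 181 mm; its plane meets the front tyres at x = 192 mm. Side flanges at y = +-62 to 65 mm, 18 mm high.
- jar: White glazed jar on its side, 80 mm diameter, 110 mm long, 16 mm of that a black lid (72 mm) at its +y end; 0.5 to 0.75 kg, friction about 0.35. Origin mid-length on its axis; y is that axis, x and z turn as it rolls. It starts leaning on the ramp's lip, parallel to the rollers, centre at mill x = -199, z = 49 mm. Two fingertips spread along it keep it straight; one off-centre turns it.
- seat (a point): Where the jar's centre comes to rest between the two rollers: mill x = 0, y = 0, z = 70 mm. The jar may sit up to 7 mm off along y.
- keeper (a joint): Angle of the keeper, a U-shaped bar hinged on both end plates (axis along mill y at mill x = 62, z = 60 mm). 1.8 rad: laid back, as at the start; 1.4: upright, in balance; 0: fully down in front of the jar, above the top of the ramp. Damped hinge: pushed past upright to 1.1 or less, it sinks shut by itself in 2 to 5 s. Less than 3 N moves it.
- keeper_grip (a point): Middle of the keeper's cross bar, 117 mm from the hinge axis: an orange sleeve 13 mm thick, 110 mm long, parallel to mill y; the arms are at y = +-84 mm. Laid back it lies at mill x = 104, z = 169 mm, above and behind the rear roller; down at mill x = -54, z = 76 mm. On its way it clears the seated jar by 8 mm.
- notebook: Green spiral notebook, 210x153x16 mm, lying left of the mill; leave it alone. Origin at the centre of its underside.
- marker: White and blue felt pen, 127 mm long, lying left of the mill; leave it alone. Origin at the centre of its underside.
- wash_bottle: White wash bottle with blue cap and bent spout, 223 mm tall, far left; leave it alone. Origin at the centre of its underside.
- beaker_large: Glass beaker, 73x82x112 mm, behind the mill on the left; leave it alone. Origin at the centre of its underside.
- vial_orange: Small vial with orange contents and white cap, 27 mm wide, 61 mm tall, behind the ramp; leave it alone. Origin at the centre of its underside.
- vial_brown: Small vial with brown contents and white cap, 27 mm wide, 61 mm tall, behind the ramp; leave it alone. Origin at the centre of its underside.
- syringe: Green syringe, 94 mm long, lying right of the ramp's foot; leave it alone. Origin at the centre of its underside.
- tweezers: Steel tweezers, 124 mm long, lying right of the ramp's foot; leave it alone. Origin at the centre of its underside.
Not all that is in view belongs to the job. Leave any red look-alike of the jar alone.

How it is judged (in metres and radians):
On the way, in this order (a step that is already met when the one before it is completed fails the run):
1. the jar lies at rest between the two rollers while the keeper is still open (x of jar in the frame of mill between -0.006 and 0.006 m and distance between jar and seat below 0.012 m and angle between the y axis of jar and the y axis of mill, either way round below 0.07 rad and linear speed of jar below 0.02 m/s and value of joint keeper above 1 rad), for 0.2 s.
2. the keeper bar is fully down with the jar in its seat (value of joint keeper below 0.06 rad and x of jar in the frame of mill between -0.006 and 0.006 m and distance between jar and seat below 0.012 m and angle between the y axis of jar and the y axis of mill, either way round below 0.07 rad), for 0.2 s.
At the end, for the whole second after the job is handed in: The jar lies between the two rollers (within 6 mm of the seat across the rollers and 12 mm in all, its axis within 0.07 rad of theirs), slower than 0.02 m/s, and the keeper bar is down (joint below 0.06 rad) (all of step 2 and linear speed of jar below 0.02 m/s); the robot touches nothing.
It fails at once if the jar is lifted (its axis more than 52 mm square above the ramp's plane, or more than 90 mm above the bench) (z of jar in the frame of ramp above 0.052 m or z of jar in the frame of mill above 0.09 m).
It fails at once if the jar rolls back or runs away on the ramp: before it has topped the front roller it goes faster than 0.25 m/s, or faster than 0.15 m/s with no finger touching it (x of jar in the frame of mill below -0.035 m and (linear speed of jar above 0.25 m/s or (linear speed of jar above 0.15 m/s and contact force between the fingers and jar below 0.01 N))).
It fails at once if the fingers press on or pinch the jar with more than 20 N (contact force between the fingers and jar above 20 N).
It fails at once if the fingers press on or pinch the keeper bar with more than 20 N (contact force between the fingers and keeper above 20 N).
It fails at once if another thing on the bench is moved by more than 20 mm (distance of any of notebook, marker, wash_bottle, beaker_large, vial_orange, vial_brown, syringe, tweezers from where it was at the start of the episode above 0.02 m).
It also fails if it takes over 56 s, if anything falls off the work surface, if the arm or the gripper's body presses on something with over 40 N, if the wrist force passes 120 N, or if a joint passes its speed limit or range.

## Robot

A 6-joint arm with a two-finger parallel gripper is mounted at the origin on a cart in front of the work surface, level with it; the furniture and walls round the work are solid. World frame = base frame: x ahead of the robot, y to its left, z up, the work surface at z = 0. Lengths are in mm, angles in rad, forces in N, time in s.
With the tool pointing down it reaches from about 350 to 975 mm from the base axis. Payload 7.1 kg.
Tool frame: the origin (TCP) lies midway between the tips of the shut fingers; the grasp point (between the pads) lies 19 mm behind it (ctrl.grip_depth is the distance from the TCP to the grasp point, in mm); z points along the fingers, y is the line along which they close (so a half turn about z gives the same grasp; the last joint's range is limited). The gripper opens to 88 mm and grips with 3 to 60 N. Pads are 20 mm wide; open, the fingers measure 115 mm over their backs; the gripper's body (75 mm by 178 mm) begins 61 mm behind the grasp point.
Start: joints at [1.307, 0.423, 1.63, -0, 1.089, -0.019], TCP at [151.445, 606.357, 222.675] pointing down, gripper open.
Joint ranges: [-3, 3], [-0.9, 2.11], [0.09, 2.58], [-1.31, 4.45], [0.11, 2.69], [-2.54, 2.54]. Speed limits (rad/s): [2.39, 2.39, 3.01, 3.14, 3.14, 3.14].

## Interface

Orientations are given as a rotation vector (axis times angle).
In Python, from workcell import ctrl, cams gives the robot as it stands.
- The arm moves only by the tool move_arm, never from a script. Its argument "steps" is a list of rows, each a list of 3 entries, a list of its own where there are three numbers: the shift along the tool's x, y, z in units of 25 mm (1.0 is 25 mm), then the turn about the tool's z in units of 5 degrees (1.0 is 5 degrees), then the closure, from 0 (fully open) to 1 (shut). A call has 1 to 20 rows; each row shifts and turns the commanded pose from where the row before left it, along the tool's axes as they then stand; what a row does not reach is not made up. A row lasts 1/12 s, in which the tool goes at most 41.7 mm and 7.16 degrees, less where a joint would pass 70% of its speed; a pose out of reach is approached as far as the arm can. A call is refused whole if a number of a shift passes 1 or a number of a turn 1, either way. A call with a gripper value outside its range is refused whole. The fingers move at their own pace and stop on an object; the grip force is fixed at half the most. Time passes only in rows, so rows that do not move let the fingers close. It gives the time, the measured TCP pose, the force, the opening and the grip force at its end, in the units of the state.
- ctrl.get_obs(): the state, without advancing time (a new reading comes with each control period).
- cams.get_image(name): name is "side" or "top"; returns a dict with "image" (384x512x3 uint8, red, green, blue), "camera_matrix" (3x3 intrinsics, pixels), "xyz" and "rotation" of the camera in the world. Camera axes: x right, y down, z forward; pixel columns grow to the right and rows downward; lengths in mm; the calibration is good to about 2 mm. A picture is of the moment at which its call begins. There is no depth.
- ctrl.close_job(): hands the job in; it is judged then, once.
Trained networks look in the newest picture that a camera, given by its name, has taken for a name from the list of things; names that differ only in an ending like _2 or _b are one class to them, and where a whole thing is asked for, a point or a joint stands for the part that bears it (a point fixed in the world has none). Each returns a list of dicts, best first, with "p" (0 to 1); they miss things now and then, are a little off and sometimes report something else, mostly with a low value. They report only what shows in the picture. A call takes as long as a camera call. They do not tell look-alikes from the thing itself.
- cams.boxes_of(camera, thing): "rect" ([centre column, centre row, width, height] in pixels, round what is visible of it).
- cams.cut_out(camera, thing): "pixels" (384x512 bool, what is visible of it) and "rect" ([centre column, centre row, width, height] in pixels, round what is visible of it).
The state is a dict: "t": time; "qpos": joint angles; "qvel": joint speeds; "joint_torque": joint torques, N m; "ee_pos": TCP position; "orientation": TCP orientation; "ft_force": force on the tool from outside, world axes, zero at the start; "moment": the same for the moment, N m; "width": finger opening in mm; "grasp_force": force on a finger pad.
Only numpy, scipy, OpenCV 4.12 (cv2) and the standard library are available. Lean on these libraries where they do the work, as an engineer would, in place of code of your own. Each camera call takes 0.05 s, during which the arm holds its last target. There are 200 camera calls.

## Working session

There is one attempt and no reset: what is moved stays moved. The work goes in short steps, Python scripts to look and compute and a tool call to move; the robot and the scene stay as the last step left them, time stands still between calls to the robot, and variables do not carry over. Pictures are saved under pics/ and viewed, at most 10 in all, crops included, and the job is handed in when it is done.

Besides the shell and the picture viewer there is one more tool, called after "Request:" by a JSON object that holds its "op" and its "data". move_arm: Moves the arm, as the interface text tells. Its arguments: {"type":"object","properties":{"steps":{"type":"array"}},"required":["steps"]}

```bash
mkdir -p pics; ls; python3 - <<'E'
from workcell import ctrl,cams
import cv2,numpy as np
o=ctrl.get_obs();print({k:np.round(v,3).tolist() for k,v in o.items()})
for n in ("side","top"):
    r=cams.get_image(n);cv2.imwrite(f"pics/{n}0.png",r["image"][:,:,::-1])
    print(n,np.round(r["camera_matrix"],2).tolist(),np.round(r["xyz"],1).tolist(),np.round(r["rotation"],4).tolist())
    for t in("jar","ramp","mill","keeper","keeper_grip","vial_orange","vial_brown","syringe"):
        print(t,[(np.round(b["rect"],1).tolist(),round(b["p"],2)) for b in cams.boxes_of(n,t)])
E
```

```text
pics
{'t': 0.0, 'qpos': [1.307, 0.424, 1.631, -0.0, 1.089, -0.019], 'qvel': [0.001, -0.001, -0.002, -0.001, -0.0, 0.001], 'joint_torque': [-0.0, -54.463, -27.366, 0.064, 0.023, -0.0], 'ee_pos': [151.336, 605.832, 221.928], 'orientation': [-0.384, -3.118, 0.002], 'ft_force': [0.711, 0.146, 0.223], 'moment': [0.032, -0.011, 0.009], 'grasp_force': 0.0, 'width': 88.193}
side [[464.97, 0.0, 254.14], [0.0, 464.97, 185.91], [0.0, 0.0, 1.0]] [579.2, -762.5, 1414.0] [-2.5664, 0.0184, 0.006]
jar [([254.7, 145.1, 34.7, 26.6], 0.94), ([216.7, 250.7, 41.7, 30.6], 0.59)]
ramp [([231.6, 240.5, 46.9, 60.8], 0.77)]
mill [([246.5, 212.1, 75.7, 113.5], 0.65)]
keeper [([254.2, 165.9, 51.3, 30.4], 0.73)]
keeper_grip [([257.1, 174.8, 37.9, 41.3], 0.62)]
vial_orange [([294.5, 272.2, 13.7, 16.7], 0.45)]
vial_brown [([293.4, 255.1, 7.9, 14.0], 0.62)]
syringe [([203.4, 326.9, 19.6, 16.5], 0.43), ([315.1, 156.2, 24.8, 29.4], 0.35)]
top [[363.52, 0.0, 257.44], [0.0, 363.52, 192.39], [0.0, 0.0, 1.0]] [478.5, 63.7, 1314.5] [-2.1887, 2.167, -0.0973]
jar [([187.9, 198.7, 35.6, 37.4], 0.7)]
ramp [([289.8, 225.8, 49.5, 54.5], 0.95)]
mill [([264.6, 207.6, 91.6, 88.5], 0.93)]
keeper [([239.1, 197.3, 38.9, 56.4], 0.79)]
keeper_grip [([239.8, 199.0, 38.7, 53.0], 0.56)]
vial_orange [([330.2, 163.6, 5.6, 10.9], 0.62)]
vial_brown [([311.3, 164.1, 7.8, 9.3], 0.56)]
syringe []
```

```bash
python3 - <<'E'
import cv2
a=cv2.imread("pics/side0.png")[110:350,130:400];cv2.imwrite("pics/s0c.png",cv2.resize(a,None,fx=2.5,fy=2.5,interpolation=2))
a=cv2.imread("pics/top0.png")[110:300,150:400];cv2.imwrite("pics/t0c.png",cv2.resize(a,None,fx=3,fy=3,interpolation=2))
E
```

```text
(no output)
```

View pics/s0c.png

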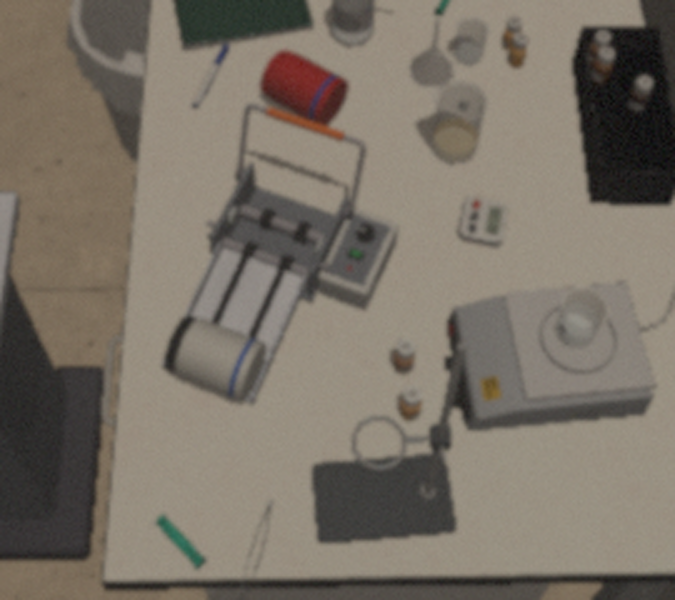

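View pics/t0c.png

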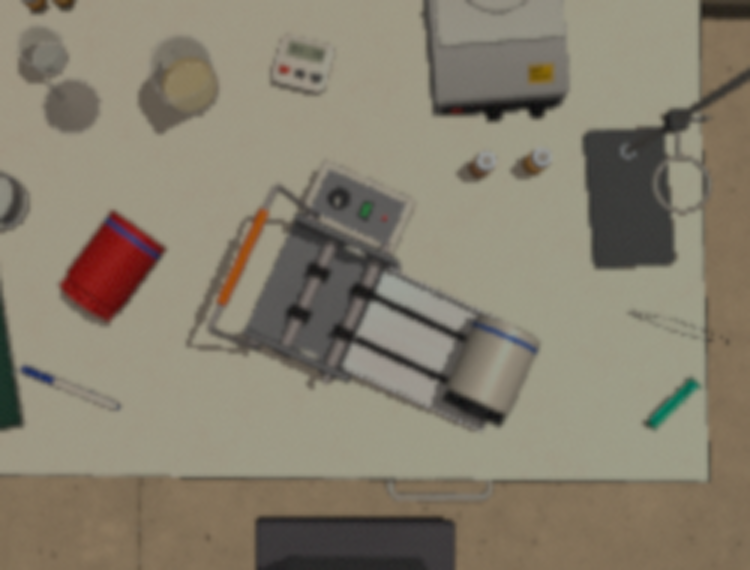

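```bash
cat > h.py <<'E'
import numpy as np,cv2
from scipy.spatial.transform import Rotation as R
from scipy.optimize import least_squares
from workcell import ctrl,cams
C={"side":([464.97,254.14,185.91],[579.2,-762.5,1414.0],[-2.5664,.0184,.006]),"top":([363.52,257.44,192.39],[478.5,63.7,1314.5],[-2.1887,2.167,-.0973])}
def proj(n,p):
    (f,cx,cy),t,r=C[n];q=R.from_rotvec(r).inv().apply(np.atleast_2d(p)-t);return np.c_[f*q[:,0]/q[:,2]+cx,f*q[:,1]/q[:,2]+cy]
def m2w(v,p):
    p=np.atleast_2d(p).astype(float);c,s=np.cos(v[2]),np.sin(v[2]);return np.c_[v[0]+c*p[:,0]-s*p[:,1],v[1]+s*p[:,0]+c*p[:,1],p[:,2]]
E
python3 - <<'E'
from h import *
M=np.array([[29,-27,38],[29,27,38],[-29,-27,38],[-29,27,38],[104,-55,172],[104,55,172]])
T=np.array([[318,271],[298,313],[362,291],[343,331],[266,211],[221,304]])/3+[150,110]
# in side view, +y is left
S=np.array([[303,233],[267,217],[287,262],[251,247],[342,136],[267,112]])/2.5+[130,110]
f=lambda v:np.r_[(proj("top",m2w(v,M))-T).ravel(),(proj("side",m2w(v,M))-S).ravel()]
s=least_squares(f,[400,60,1.15],x_scale=[100,100,1],loss='soft_l1');print(s.x,np.degrees(s.x[2]));print(f(s.x).reshape(-1,2).round(1).tolist())
v=s.x
print("jar",m2w(v,[-199,0,49]),proj("top",m2w(v,[-199,0,49])),proj("side",m2w(v,[-199,0,49])))
o=ctrl.get_obs();print(R.from_rotvec(o["orientation"]).as_matrix().round(3))
for n in("side","top"):
    r=cams.get_image(n)
    print([(np.round(b["rect"],1).tolist(),b["pixels"].sum(),np.argwhere(b["pixels"]).mean(0)[::-1].round(1)) for b in cams.cut_out(n,"jar")])
E
```

```text
[528.60788471  50.46731407   1.15945811] 66.43205624777522
[[0.0, -0.9], [0.4, -0.8], [0.4, -0.8], [0.5, -0.1], [-0.7, -1.5], [-0.2, -0.7], [-0.8, -1.9], [-0.7, -0.6], [-1.1, 0.1], [-1.2, 0.8], [-0.1, 0.5], [-0.8, -0.2]]
jar [[ 449.04046562 -131.93341461   49.        ]] [[312.91541319 233.24122535]] [[214.63362517 253.14312651]]
[[-0.97   0.242  0.   ]
 [ 0.242  0.97   0.   ]
 [ 0.     0.    -1.   ]]
[([252.7, 144.5, 34.0, 29.6], np.int64(634), array([251.4, 144.1])), ([217.1, 251.4, 39.5, 32.6], np.int64(915), array([216.2, 251.9]))]
[([312.9, 233.9, 29.8, 36.9], np.int64(736), array([313.6, 232.9])), ([186.2, 199.7, 28.9, 34.7], np.int64(680), array([186.8, 199.3]))]
```

Request:
{"op": "move_arm", "data": {"steps": [[[-0.69,-0.87,0],0,0.43],[[-0.69,-0.87,0],0,0.43],[[-0.69,-0.87,0],0,0.43],[[-0.69,-0.87,0],0,0.43],[[-0.69,-0.87,0],0,0.43],[[-0.69,-0.87,0],0,0.43],[[-0.69,-0.87,0],0,0.43],[[-0.69,-0.87,0],0,0.43],[[-0.69,-0.87,0],0,0.43],[[-0.69,-0.87,0],0,0.43],[[-0.69,-0.87,0],0,0.43],[[-0.69,-0.87,0],0,0.43],[[-0.69,-0.87,0],0,0.43],[[-0.69,-0.87,0],0,0.43],[[-0.69,-0.87,0],0,0.43],[[-0.69,-0.87,0],0,0.43],[[-0.69,-0.87,0],0,0.43],[[-0.69,-0.87,0],0,0.43],[[-0.69,-0.87,0],0,0.43],[[-0.69,-0.87,0],0,0.43]]}}

```text
t: 2.77
ee_pos: [381.2, 99.4, 223.0]
orientation: [0.384, 3.117, 0.0]
ft_force: [0.6, 1.1, -0.5]
width: 50.3
grasp_force: 0.0
```

Request:
{"op": "move_arm", "data": {"steps": [[[-0.38,-0.9,0],0,0.43],[[-0.38,-0.9,0],0,0.43],[[-0.38,-0.9,0],0,0.43],[[-0.38,-0.9,0],0,0.43],[[-0.38,-0.9,0],0,0.43],[[-0.38,-0.9,0],0,0.43],[[-0.38,-0.9,0],0,0.43],[[-0.38,-0.9,0],0,0.43],[[-0.38,-0.9,0],0,0.43],[[-0.38,-0.9,0],0,0.43],[[-0.38,-0.9,0],0,0.43],[[-0.38,-0.9,0],0,0.43],[[0,0,0],1,0.43],[[0,0,0],1,0.43],[[0,0,0],1,0.43],[[0,0,0],1,0.43],[[0,0,0],1,0.43],[[0,0,0],1,0.43],[[0,0,0],1,0.43],[[0,0,0],1,0.43]]}}

```text
t: 4.43
ee_pos: [425.9, -188.9, 222.8]
orientation: [1.433, 2.796, -0.0]
ft_force: [-0.0, -0.2, 0.6]
width: 50.0
grasp_force: 0.0
```

Request:
{"op": "move_arm", "data": {"steps": [[[0,0,0],1,0.43],[[0,0,0],1,0.43],[[0,0,0],1,0.43],[[0,0,0],1,0.43],[[0,0,0],1,0.43],[[0,0,0],1,0.43],[[0,0,0],1,0.43],[[0,0,0],1,0.43],[[0,0,0],1,0.43],[[0,0,0],1,0.43],[[0,0,0],1,0.43],[[0,0,0],0.9,0.43],[[0,0,0],0,0.43],[[0,0,0],0,0.43]]}}

```text
t: 5.6
ee_pos: [426.0, -188.9, 222.8]
orientation: [2.625, 1.725, 0.0]
ft_force: [0.4, -0.0, -0.9]
width: 50.2
grasp_force: 0.0
```

```bash
python3 - <<'E'
from h import *
M=np.array([[29,-27,38],[29,27,38],[-29,-27,38],[-29,27,38],[104,-55,172],[104,55,172]])
T=(np.array([[318,271],[298,313],[362,291],[343,331],[266,211],[221,304]])+.5)/3-.5+[150,110]
S=(np.array([[303,233],[267,217],[287,262],[251,247],[342,136],[267,112]])+.5)/2.5-.5+[130,110]
f=lambda v:np.r_[(proj("top",m2w(v,M))-T).ravel(),(proj("side",m2w(v,M))-S).ravel()]
v=least_squares(f,[400,60,1.15],x_scale=[100,100,1],loss='soft_l1').x;print(v,np.abs(f(v)).mean())
open("v.txt","w").write(" ".join(map(str,v)))
o=ctrl.get_obs();m=R.from_rotvec(o["orientation"]).as_matrix();print(o["t"],o["ee_pos"],o["width"],m.round(3).tolist(),"yaw tool x",np.degrees(np.arctan2(m[1,0],m[0,0])))
d=o["ee_pos"][:2]-v[:2];c,s=np.cos(v[2]),np.sin(v[2]);print("mill",c*d[0]+s*d[1],-s*d[0]+c*d[1])
# jar y/yaw estimate from masks in both views: project cylinder
for n in("side","top"):
    r=cams.get_image(n);cv2.imwrite(f"pics/{n}1.png",r["image"][:,:,::-1])
a=cv2.imread("pics/top0.png")[110:300,150:400];a=cv2.resize(a,None,fx=3,fy=3,interpolation=2)
def dr(a,n,pts,off,k,col):
    for q in proj(n,m2w(v,pts)): cv2.circle(a,tuple(int(round(t)) for t in ((q-off+.5)*k-.5)),2,col,-1)
th=np.linspace(0,2*np.pi,40)
J=np.vstack([np.c_[-199+r*np.cos(th),th*0+y,49+r*np.sin(th)] for y,r in((-55,40),(39,40),(55,36))])
b=cv2.imread("pics/side0.png")[110:300,130:380];b=cv2.resize(b,None,fx=3,fy=3,interpolation=2)
P=[[x,y,72] for x in(-52,80) for y in(-76,76)]+[[x,y,53] for x in(-42,78) for y in(-78,-150)]
for im,n,off in((a,"top",[150,110]),(b,"side",[130,110])):
    dr(im,n,J,off,3,(0,0,255));dr(im,n,M,off,3,(0,255,255));dr(im,n,P,off,3,(255,0,255))
cv2.imwrite("pics/ov.png",cv2.resize(np.hstack([a[:,150:550],b[:,:400]]),None,fx=1,fy=1))
E
```

```text
[528.72329905  51.60680429   1.16148454] 0.5238331582553902
5.6 [ 425.96213354 -188.90050619  222.78417803] 50.21820994857611 [[0.397, 0.918, 0.0], [0.918, -0.397, -0.0], [-0.0, 0.0, -1.0]] yaw tool x 66.61026892277995
mill -261.5368773657211 -1.444058946942505
```

View pics/ov.png

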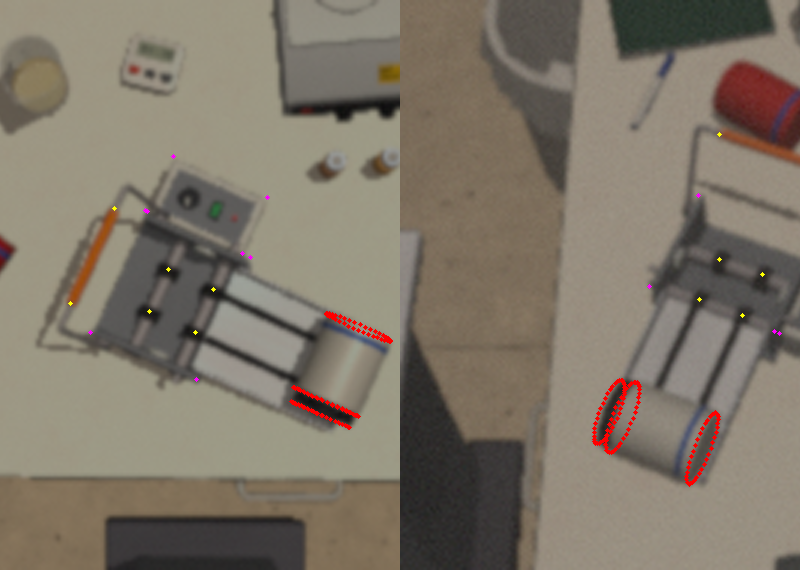

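Request:
{"op": "move_arm", "data": {"steps": [[[0,0,0.73],0,0.43],[[0,0,0.73],0,0.43],[[0,0,0.73],0,0.43],[[0,0,0.73],0,0.43],[[0,0,0.73],0,0.43],[[0,0,0.73],0,0.43],[[0,0,0.73],0,0.43],[[0,0,0.73],0,0.43],[[0,0,0.73],0,0.43],[[0,0,0.73],0,0.43],[[0,0,0],0,0.43],[[0.04,0,0],0,0.43],[[0.06,0,0],0,0.43],[[0.08,0,0],0,0.43],[[0.08,0,0],0,0.43],[[0.08,0,0],0,0.43]]}}

```text
t: 7.03
ee_pos: [430.0, -181.1, 41.0]
orientation: [2.626, 1.721, 0.001]
ft_force: [-0.6, -0.2, -0.3]
width: 50.3
grasp_force: 0.0
```

Request:
{"op": "move_arm", "data": {"steps": [[[0.08,0,0],0,0.43],[[0.08,0,-0.01],0,0.43],[[0.08,0,-0.01],0,0.43],[[0.08,0,-0.01],0,0.43],[[0.08,0,-0.01],0,0.43],[[0.08,0,-0.01],0,0.43],[[0.08,0,-0.01],0,0.43],[[0.08,0,-0.02],0,0.43],[[0.08,0,-0.02],0,0.43],[[0.08,0,-0.02],0,0.43],[[0.08,0,-0.02],0,0.43],[[0.08,0,-0.02],0,0.43]]}}

```text
t: 8.03
ee_pos: [439.1, -159.5, 44.6]
orientation: [2.627, 1.722, -0.0]
ft_force: [-1.7, -3.9, 3.3]
width: 50.0
grasp_force: 2.6
```

```bash
cat > st.py <<'E'
import sys
from h import *
v=list(map(float,open("v.txt").read().split()))
o=ctrl.get_obs();d=o["ee_pos"][:2]-v[:2];c,s=np.cos(v[2]),np.sin(v[2]);print("t",o["t"],"mill",(c*d[0]+s*d[1]).round(1),(-s*d[0]+c*d[1]).round(1),o["ee_pos"][2].round(1),"F",o["ft_force"].round(1))
k=3;ims=[]
for n,off in(("top",[150,110]),("side",[130,110])):
    r=cams.get_image(n);a=cv2.resize(r["image"][off[1]:off[1]+190,off[0]:off[0]+250,::-1],None,fx=k,fy=k,interpolation=2)
    ims.append(a[:,150:550] if n=="top" else a[:,:400])
cv2.imwrite(f"pics/{sys.argv[1]}.png",np.hstack(ims))
E
python3 st.py a
```

```text
t 8.0333 mill -229.3 -1.8 44.6 F [-1.7 -3.9  3.3]
```

View pics/a.png

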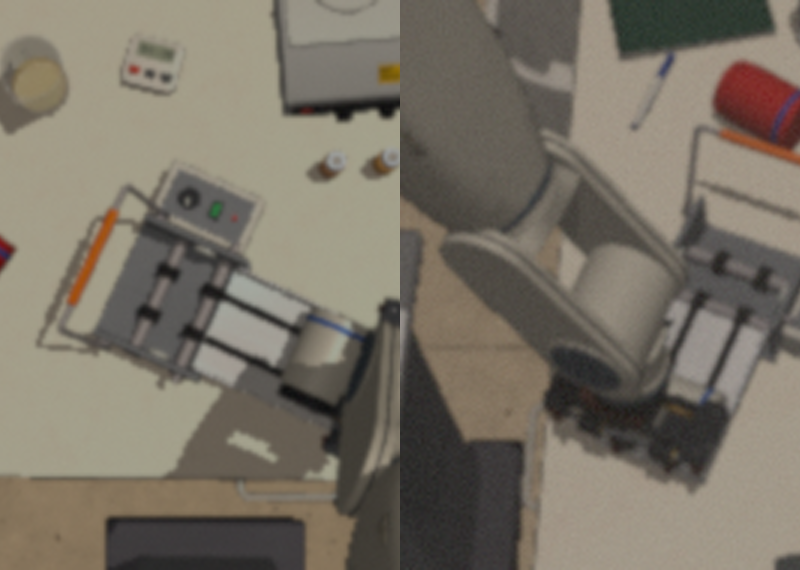

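Request:
{"op": "move_arm", "data": {"steps": [[[0.1,0,-0.018],0,0.43],[[0.1,0,-0.018],0,0.43],[[0.1,0,-0.018],0,0.43],[[0.1,0,-0.018],0,0.43],[[0.1,0,-0.018],0,0.43],[[0.1,0,-0.018],0,0.43],[[0.1,0,-0.018],0,0.43],[[0.1,0,-0.018],0,0.43],[[0.1,0,-0.018],0,0.43],[[0.1,0,-0.018],0,0.43],[[0.1,0,-0.018],0,0.43],[[0.1,0,-0.018],0,0.43],[[0.1,0,-0.018],0,0.43],[[0.1,0,-0.018],0,0.43],[[0.1,0,-0.018],0,0.43],[[0.1,0,-0.018],0,0.43],[[0.1,0,-0.018],0,0.43],[[0.1,0,-0.018],0,0.43],[[0.1,0,-0.018],0,0.43],[[0.1,0,-0.018],0,0.43]]}}

```text
t: 9.8
ee_pos: [458.6, -113.4, 53.3]
orientation: [2.627, 1.722, -0.001]
ft_force: [-2.0, -4.9, 2.6]
width: 50.1
grasp_force: 2.6
```

Request:
{"op": "move_arm", "data": {"steps": [[[0.1,0,-0.018],0,0.43],[[0.1,0,-0.018],0,0.43],[[0.1,0,-0.018],0,0.43],[[0.1,0,-0.018],0,0.43],[[0.1,0,-0.018],0,0.43],[[0.1,0,-0.018],0,0.43],[[0.1,0,-0.018],0,0.43],[[0.1,0,-0.018],0,0.43],[[0.1,0,-0.018],0,0.43],[[0.1,0,-0.018],0,0.43],[[0.1,0,-0.018],0,0.43],[[0.1,0,-0.018],0,0.43],[[0.1,0,-0.018],0,0.43],[[0.1,0,-0.018],0,0.43],[[0.1,0,-0.018],0,0.43],[[0.1,0,-0.018],0,0.43],[[0.1,0,-0.018],0,0.43],[[0.1,0,-0.018],0,0.43],[[0.1,0,-0.018],0,0.43],[[0.1,0,-0.018],0,0.43]]}}

```text
t: 11.47
ee_pos: [478.3, -67.6, 62.2]
orientation: [-2.627, -1.722, 0.002]
ft_force: [-2.3, -3.3, 3.8]
width: 50.3
grasp_force: 2.6
```

```bash
python3 st.py b
```

```text
t 11.4667 mill -129.4 -1.2 62.2 F [-2.3 -3.3  3.8]
```

View pics/b.png

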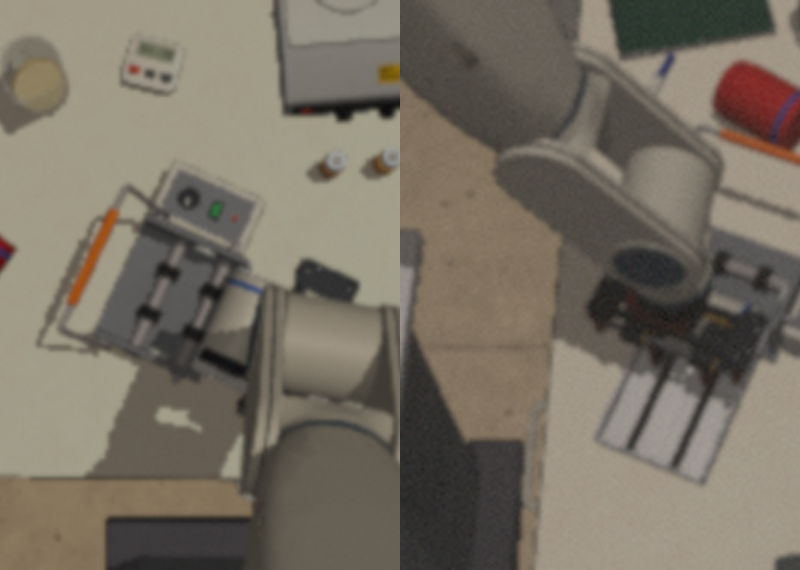

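Request:
{"op": "move_arm", "data": {"steps": [[[0.1,0,-0.018],0,0.43],[[0.1,0,-0.018],0,0.43],[[0.1,0,-0.018],0,0.43],[[0.1,0,-0.018],0,0.43],[[0.1,0,-0.018],0,0.43],[[0.1,0,-0.018],0,0.43],[[0.1,0,-0.018],0,0.43],[[0.1,0,-0.018],0,0.43],[[0.1,0,-0.018],0,0.43],[[0.1,0,-0.018],0,0.43],[[0.1,0,-0.018],0,0.43],[[0.1,0,-0.018],0,0.43],[[0.1,0,-0.018],0,0.43],[[0.1,0,-0.018],0,0.43],[[0.08,0,-0.01],0,0.43],[[0.08,0,-0.01],0,0.43],[[0.08,0,-0.01],0,0.43],[[0.08,0,-0.01],0,0.43],[[0.08,0,0],0,0.43],[[0.08,0,0],0,0.43]]}}

```text
t: 13.23
ee_pos: [497.7, -24.0, 69.5]
orientation: [-2.628, -1.722, -0.0]
ft_force: [-0.7, -0.3, 0.8]
width: 50.5
grasp_force: 0.4
```

Request:
{"op": "move_arm", "data": {"steps": [[[0.08,0,0],0,0.43],[[0.08,0,0],0,0.43],[[0.08,0,0],0,0.43],[[0.08,0,0],0,0.43],[[0,0,0],0,0.43],[[0,0,0],0,0.43],[[0,0,0],0,0.43]]}}

```text
t: 13.82
ee_pos: [500.7, -16.9, 69.4]
orientation: [-2.628, -1.722, 0.0]
ft_force: [0.3, -0.3, 0.2]
width: 50.1
grasp_force: 0.0
```

```bash
python3 st.py c
```

```text
t 13.8167 mill -74.0 -1.6 69.4 F [ 0.3 -0.3  0.2]
```

View pics/c.png

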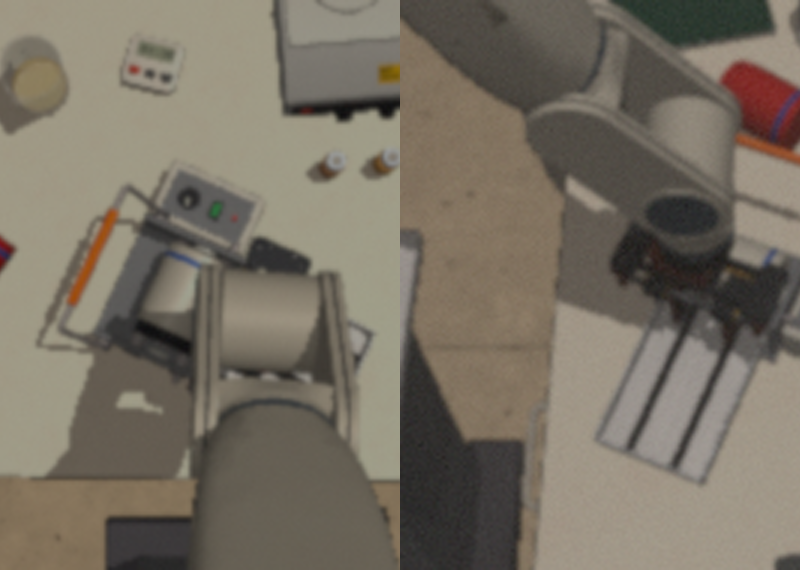

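Request:
{"op": "move_arm", "data": {"steps": [[[-0.2,0,-0.3],0,0.43],[[0,0,-0.73],0,0.43],[[0,0,-0.73],0,0.43],[[0,0,-0.73],0,0.43],[[0,0,-0.73],0,0.43],[[0,0,-0.73],0,0.43],[[0,0,-0.73],0,0.43],[[0,0,-0.73],0,0.43],[[0,0,-0.73],0,0.43],[[0,0,0],0,0.43]]}}

```text
t: 14.75
ee_pos: [500.6, -22.0, 226.7]
orientation: [2.625, 1.72, 0.008]
ft_force: [0.9, -0.5, 0.4]
width: 50.2
grasp_force: 0.0
```

Request:
{"op": "move_arm", "data": {"steps": [[[0.6,0,0],0,0.43],[[0.8,0,0],0,0.43],[[0.8,0,0],0,0.43],[[0.8,0,0],0,0.43],[[0.8,0,0],0,0.43],[[0.8,0,0],0,0.43],[[0.8,0,0],0,0.43],[[0.8,0,0],0,0.43],[[0.8,0,0],0,0.43],[[0.8,0,0],0,0.43],[[0.8,0,0],0,0.43],[[0,0,0],0,0.43],[[0,0,0],0,0.43]]}}

```text
t: 15.83
ee_pos: [584.1, 175.7, 222.0]
orientation: [-2.626, -1.724, 0.002]
ft_force: [-0.3, 0.2, 0.1]
width: 50.1
grasp_force: 0.0
```

```bash
python3 st.py d
```

```text
t 15.8333 mill 135.9 -1.4 222.0 F [-0.3  0.2  0.1]
```

View pics/d.png

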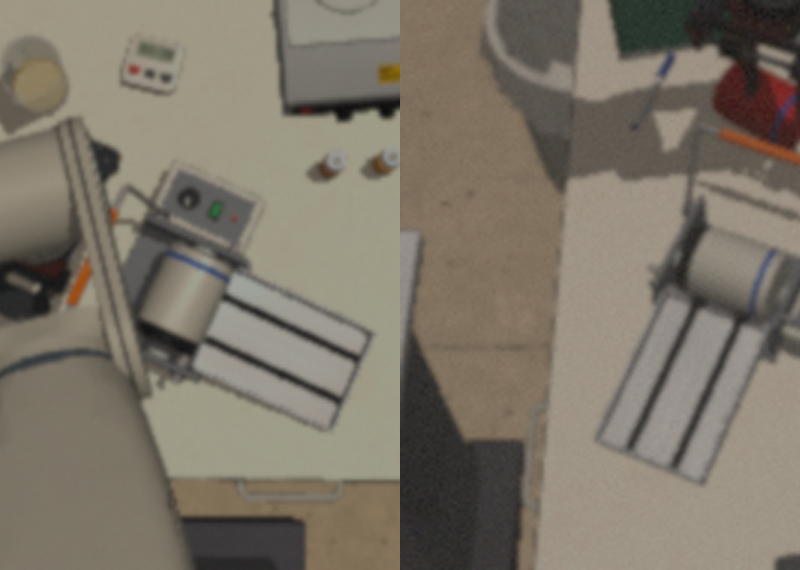

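Request:
{"op": "move_arm", "data": {"steps": [[[0,0,0.5],0,0.43],[[0,0,0.55],0,0.43],[[0,0,0.55],0,0.43],[[0,0,0.55],0,0.43],[[0,0,0.55],0,0.43],[[0,0,0],0,0.43],[[0,0,0],0,0.43],[[-0.1,0,0],0,0.43],[[-0.1,0,0],0,0.43],[[-0.1,0,0],0,0.43],[[-0.1,0,0],0,0.43],[[-0.1,0,0],0,0.43],[[-0.1,0,0],0,0.43],[[-0.1,0,0],0,0.43],[[-0.1,0,0],0,0.43],[[-0.1,0,0],0,0.43],[[-0.1,0,0],0,0.43]]}}

```text
t: 17.35
ee_pos: [574.5, 152.5, 155.5]
orientation: [2.628, 1.722, 0.0]
ft_force: [0.1, -0.0, -0.3]
width: 49.9
grasp_force: 0.5
```

Request:
{"op": "move_arm", "data": {"steps": [[[-0.1,0,0],0,0.43],[[-0.1,0,0],0,0.43],[[-0.1,0,0],0,0.43],[[-0.1,0,0],0,0.43],[[-0.1,0,0],0,0.43],[[-0.1,0,0],0,0.43],[[-0.1,0,0],0,0.43],[[-0.1,0,0],0,0.43],[[-0.1,0,0],0,0.43],[[-0.1,0,0],0,0.43],[[-0.1,0,0],0,0.43],[[-0.1,0,0],0,0.43],[[-0.1,0,0],0,0.43],[[-0.1,0,0],0,0.43],[[-0.1,0,0],0,0.43],[[-0.1,0,0],0,0.43],[[-0.1,0,0],0,0.43],[[-0.1,0,0],0,0.43],[[-0.1,0,0],0,0.43],[[-0.1,0,0],0,0.43]]}}

```text
t: 19.02
ee_pos: [554.5, 106.6, 155.4]
orientation: [-2.628, -1.722, 0.0]
ft_force: [0.2, -0.8, 0.0]
width: 49.9
grasp_force: 0.1
```

```bash
python3 st.py e
```

```text
t 19.0167 mill 60.7 -1.8 155.4 F [ 0.2 -0.8  0. ]
```

View pics/e.png

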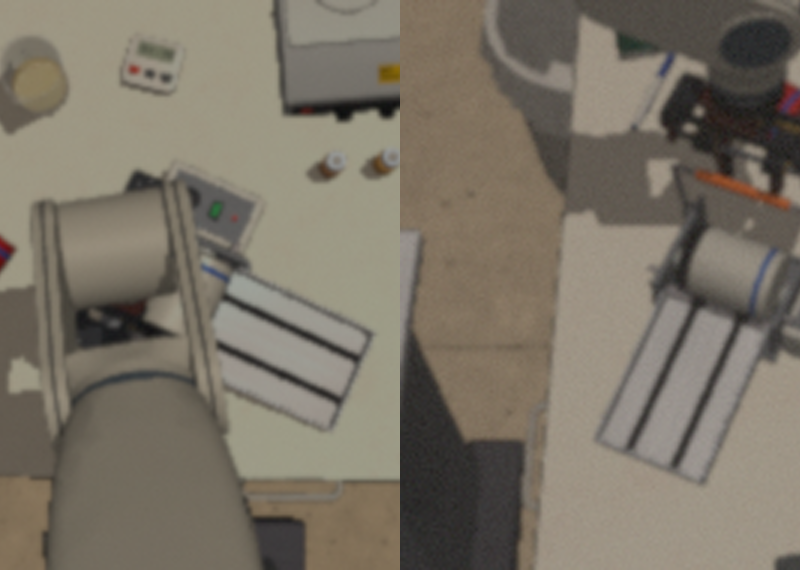

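Request:
{"op": "move_arm", "data": {"steps": [[[-0.1,0,0],0,0.43],[[-0.1,0,0],0,0.43],[[-0.1,0,0],0,0.43],[[-0.1,0,0],0,0.43],[[-0.1,0,0],0,0.43],[[-0.1,0,0],0,0.43],[[-0.1,0,0],0,0.43],[[-0.1,0,0],0,0.43],[[-0.1,0,0],0,0.43],[[-0.1,0,0],0,0.43],[[-0.1,0,0],0,0.43],[[-0.1,0,0],0,0.43],[[-0.1,0,0],0,0.43],[[0,0,0],0,0.43],[[0.3,0,0],0,0.43],[[0.6,0,-0.4],0,0.43],[[0.6,0,-0.7],0,0.43],[[0.6,0,-0.7],0,0.43],[[0.6,0,-0.7],0,0.43],[[0.6,0,-0.7],0,0.43]]}}

```text
t: 20.78
ee_pos: [574.9, 154.0, 236.4]
orientation: [-2.627, -1.722, -0.0]
ft_force: [0.3, -0.9, -0.0]
width: 50.1
grasp_force: 0.0
```

Request:
{"op": "move_arm", "data": {"steps": [[[0.6,0,0],0,0.43],[[0.6,0,0],0,0.43],[[0.6,0,0],0,0.43],[[0,0,0],0,0.43],[[0,0,0],0,0.43],[[0,0,0],0,0.43],[[0,0,0],0,0.43],[[0,0,0],0,0.43],[[0,0,0],0,0.43],[[0,0,0],0,0.43],[[0,0,0],0,0.43],[[0,0,0],0,0.43],[[0,0,0],0,0.43],[[0,0,0],0,0.43],[[0,0,0],0,0.43],[[0,0,0],0,0.43],[[0,0,0],0,0.43],[[0,0,0],0,0.43],[[0,0,0],0,0.43],[[0,0,0],0,0.43]]}}

```text
t: 22.45
ee_pos: [592.5, 193.9, 235.5]
orientation: [-2.628, -1.722, 0.0]
ft_force: [-0.5, -0.2, 0.1]
width: 49.8
grasp_force: 0.0
```

Request:
{"op": "move_arm", "data": {"steps": [[[0,0,0],0,0.43],[[0,0,0],0,0.43],[[0,0,0],0,0.43],[[0,0,0],0,0.43],[[0,0,0],0,0.43],[[0,0,0],0,0.43],[[0,0,0],0,0.43],[[0,0,0],0,0.43],[[0,0,0],0,0.43],[[0,0,0],0,0.43],[[0,0,0],0,0.43],[[0,0,0],0,0.43],[[0,0,0],0,0.43],[[0,0,0],0,0.43],[[0,0,0],0,0.43],[[0,0,0],0,0.43],[[0,0,0],0,0.43],[[0,0,0],0,0.43],[[0,0,0],0,0.43],[[0,0,0],0,0.43]]}}

```text
t: 24.12
ee_pos: [592.5, 193.9, 235.5]
orientation: [2.628, 1.722, -0.0]
ft_force: [1.3, 0.8, 0.7]
width: 50.1
grasp_force: 0.0
```

Request:
{"op": "move_arm", "data": {"steps": [[[0,0,0],0,0.43],[[0,0,0],0,0.43],[[0,0,0],0,0.43],[[0,0,0],0,0.43],[[0,0,0],0,0.43],[[0,0,0],0,0.43],[[0,0,0],0,0.43],[[0,0,0],0,0.43],[[0,0,0],0,0.43],[[0,0,0],0,0.43],[[0,0,0],0,0.43],[[0,0,0],0,0.43],[[0,0,0],0,0.43],[[0,0,0],0,0.43],[[0,0,0],0,0.43],[[0,0,0],0,0.43],[[0,0,0],0,0.43],[[0,0,0],0,0.43],[[0,0,0],0,0.43],[[0,0,0],0,0.43]]}}

```text
t: 25.78
ee_pos: [592.5, 193.9, 235.5]
orientation: [2.628, 1.722, 0.0]
ft_force: [-0.7, 0.1, 0.4]
width: 50.0
grasp_force: 0.0
```

```bash
python3 st.py f
```

```text
t 25.7833 mill 156.0 -1.9 235.5 F [-0.7  0.1  0.4]
```

View pics/f.png

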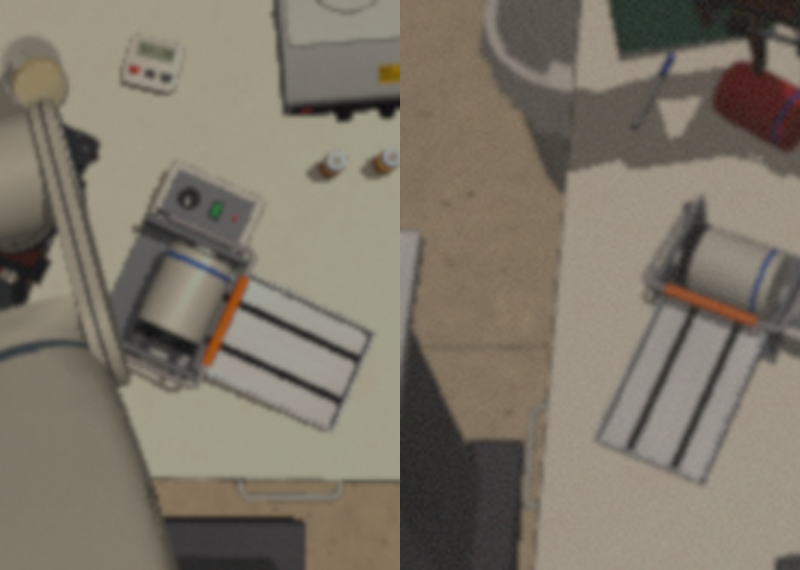

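Request:
{"op": "move_arm", "data": {"steps": [[[0,0,0],0,0.43],[[0,0,0],0,0.43],[[0,0,0],0,0.43],[[0,0,0],0,0.43],[[0,0,0],0,0.43],[[0,0,0],0,0.43],[[0,0,0],0,0.43],[[0,0,0],0,0.43],[[0,0,0],0,0.43],[[0,0,0],0,0.43],[[0,0,0],0,0.43],[[0,0,0],0,0.43],[[0,0,0],0,0.43],[[0,0,0],0,0.43],[[0,0,0],0,0.43],[[0,0,0],0,0.43],[[0,0,0],0,0.43],[[0,0,0],0,0.43],[[0,0,0],0,0.43],[[0,0,0],0,0.43]]}}

```text
t: 27.55
ee_pos: [592.5, 193.9, 235.5]
orientation: [-2.628, -1.722, 0.0]
ft_force: [0.5, -1.0, 0.1]
width: 50.4
grasp_force: 0.0
```

```bash
python3 - <<'E'
from h import *
v=list(map(float,open("v.txt").read().split()))
for n in("top","side"):
    im=cams.get_image(n)["image"].astype(int);y,x=np.mgrid[:384,:512]
    m=(im[...,0]>150)&(im[...,0]-im[...,2]>80)&(im[...,1]>60)&(im[...,1]<140)&(x>180)&(x<290)&(y>170)&(y<250)
    print(n,m.sum(),x[m].mean(),y[m].mean())
    for a in(0,.06,.12):print(a,proj(n,m2w(v,[62-117*np.cos(a+.137),0,60+117*np.sin(a+.137)])))
    print("jar",[np.argwhere(b["pixels"]).mean(0)[::-1].round(1) for b in cams.cut_out(n,"jar")],proj(n,m2w(v,[0,0,70])))
E
```

```text
top 47 275.0 216.48936170212767
0 [[274.67229149 215.82910762]]
0.06 [[274.45861564 215.64183612]]
0.12 [[274.12903512 215.40299316]]
jar [array([260.5, 209.8]), array([191.8, 198. ])] [[260.17452159 209.44639798]]
side 0 nan nan
0 [[232.96907889 212.26113247]]
0.06 [[233.01663541 210.93518907]]
0.12 [[233.11712828 209.5121414 ]]
jar [array([241. , 199.2]), array([251.5, 144.3]), array([291.6, 252.3])] [[239.58942683 200.31364381]]<stdin>:6: RuntimeWarning: Mean of empty slice.
  ret = ret.dtype.type(ret / rcount)
```

Both the bar and the jar are where they should be; handing in.

```bash
python3 -c "
from workcell import ctrl
print(ctrl.close_job())"
```

```text
the job is handed in; nothing more can be done
None
```

The jar lies between the two rollers, the keeper bar is down in front of it, and the hand is clear. I handed the job in at about 28 s; the camera checks looked right, but no verdict came back.

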